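# Set a nozzle holder against the dial indicator under a hand press and log it

## Task

Stand the black nozzle holder on the hand press's steel plate, centred left to right under the ram, with its nozzle stub pointing out of the press's front and its flat back square against the dial indicator's plunger, so that the plunger stays pushed in by about 4 mm of its 10 and is never rammed against its end stop. With the holder standing there on its own, go to the grey readout box: press the largest key all the way down and let it come up, then do the same with the smallest key. Do not press the middle-sized key, and leave the filter cup, the glass jar and the spanner where they are.

Things in the scene. Friction and masses are not known exactly. Their poses are not given: they have to be found in the camera images.
- holder: Black nozzle holder, loose, about 0.8 kg: block 46 x 46 x 50 mm (x, y, z), a spud 20 to 26 mm thick on top (70 mm tall in all), a 20 mm round stub at 28 mm height sticking 24 mm out of the front (-x). Origin: centre of the block's underside; z up, +x out of its flat back. It starts on the bench, to the right of the press.
- holder_stub (a point): The end of the nozzle holder's stub: 47 mm in front (-x) of the holder's axis, 28 mm above its underside.
- press: Fixed hand press. Origin: on the ram's axis, at the underside (bench level) of its 15 mm steel plate; +x from its open front to its rear, +y to the column, z up. Plate: x -125 to 125, y -85 to 190 mm. Column (44 mm, collars 76 mm) at y 150 mm. The head overhangs the plate: x -28 to 28, y -35 to 190, 220 to 305 mm above the bench. Spoked wheel, 200 mm, behind the head at x 55, y 85, z 265 mm.
- ram_tip (a point): Lower end of the ram (20 mm diameter), 185 mm above the bench; a 32 mm collar surrounds it from 203 mm up. A tool held upright above the plate here hits the head; one leaning back towards the press's front by 30 to 45 degrees passes beneath.
- indicator: Brass dial indicator on the press's plate behind the ram. Origin: centre of its magnetic base's underside (45 x 40 mm, fixed), on the plate; axes as the press's. The gauge above (58 mm dial face up, top 39 mm above the plate; 9 mm stem to -x, 30 mm above the plate) is clamped stiffly on the base, up to 6 mm farther forward or back each time: free plunger tip 60 to 72 mm to -x of the origin.
- plunger_mid (a point): Where the free plunger tip would be with the gauge clamped midway (66 mm to -x of the indicator's origin, 30 mm up); the real tip is up to 6 mm before or behind it: find it by touch or sight. Plunger: 6 mm rod, 8 mm ball end, slides back 10 mm; 0.5 N at first touch, 0.3 N more per mm, stop at 3.5 N. Needle: points at the plunger when free, turns clockwise from above, one mark per mm.
- readout: The grey readout box, fixed on the bench, 170 x 75 x 30 mm (x, y, z). Origin: centre of its underside. Three white round keys in black round housings stand in a row on top of it along its x axis, 50 mm apart, in any order.
- key_large (a joint): Travel of the largest key (34 mm diameter): 0 up, 0.006 m fully down; it takes about 4.5 N and springs back.
- key_large_top (a point): Centre of the top of the largest key, 48 mm above the bench when up; its housing stands 12 mm above the box, flush with the key when it is fully down.
- key_middle (a joint): Travel of the middle-sized key (24 mm diameter), as above.
- key_middle_top (a point): Centre of the top of the middle-sized key.
- key_small (a joint): Travel of the smallest key (16 mm diameter), as above.
- key_small_top (a point): Centre of the top of the smallest key.
- filter_cup: Sky-blue open filter cup, 68 mm in diameter, 75 mm tall, loose on the bench. Origin: centre of its underside.
- jar: Squat closed glass jar, 68 mm in diameter, 70 mm tall, standing loose on the press's plate near its front left corner. Origin: centre of its underside.
- spanner: A steel spanner lying on the bench on the robot's left. Origin: under its middle.
Not all that is in view belongs to the job. Leave any orange look-alike of the holder alone.

How it is judged:
By the outcome, as a careful person would: the job done as asked, in the order asked, and still so for the second after the job is handed in, with the robot touching nothing.
It also fails if it takes over 64 s, if anything falls off the work surface, if the arm or the gripper's body presses on something with over 40 N, if the wrist force passes 120 N, or if a joint passes its speed limit or range.

## Robot

A 6-joint arm with a two-finger parallel gripper is mounted at the origin on the work surface. World frame = base frame: x ahead of the robot, y to its left, z up, the work surface at z = 0. Lengths are in m, angles in rad, forces in N, time in s.
With the tool pointing down it reaches from about 0.225 to 0.725 m from the base axis. Payload 3.1 kg.
Tool frame: the origin (TCP) lies midway between the tips of the shut fingers; the grasp point (between the pads) lies 19 mm behind it; z points along the fingers, y is the direction in which the jaws open and shut (so a half turn about z gives the same grasp; the last joint's range is limited). The gripper opens to 85 mm and grips with 20 to 120 N. Pads are 22 mm wide; open, the fingers measure 114 mm over their backs; the gripper's body (76 mm by 85 mm) begins 54 mm behind the grasp point. The pads swing forward as they close: fully open they stand 13 mm farther back than shut.
Start: joints at [-0.128, 0.048, 0.099, 1.622, 0, 1.443], TCP at [0.525, -0, 0.21] pointing down, gripper open.
Joint ranges: [-2.91, 2.91], [-0.99, 1.94], [-1.21, 1.42], [-2.12, 2.29], [-1.49, 1.47], [-3.14, 3.14]. Speed limits (rad/s): [2.79, 2.79, 3.14, 3.14, 3.14, 3.14].

## Interface

Orientations are given as a unit quaternion [w, x, y, z].
In Python, from station import monitor, eyes, workorder gives the robot as it stands.
- The arm moves only by the tool step_arm, never from a script. Its argument "increments" is a list of rows, each a list of 3 entries, a list of its own where there are three numbers: the shift along the tool's x, y, z in cm, then the turn about the tool's z in rad, then the finger opening in cm, from 0 to 8.54. A call has 1 to 8 rows; each row is the pose to reach, as a shift and turn from the pose commanded when the call began, along the tool's axes at that moment; what a row does not reach only later rows make up. A row lasts 1/10 s, in which the tool goes at most 50 mm and 8.59 degrees, less where a joint would pass 70% of its speed; a pose out of reach is approached as far as the arm can. A call with a gripper value outside its range is refused whole. The fingers move at their own pace and stop on an object; "squeeze" is the grip in N (left out, the last holds). Time passes only in rows, so rows that repeat a pose let the fingers close. It gives the time, the measured TCP pose, the force and the opening at its end, in the units of the state.
- monitor.state(): the state, without advancing time (a new reading comes with each control period).
- eyes.grab_frame(name): name is "scene" or "side" or "wrist"; returns a dict with "image" (480x640x3 uint8, red, green, blue), "fx", "fy", "cx", "cy" (pixels), "R" (3x3) and "t" (3): a world point X has camera coordinates R X + t. Camera axes: x right, y down, z forward; pixel columns grow to the right and rows downward; lengths in m; the calibration is good to about 2 mm. A picture is of the moment at which its call begins. There is no depth.
- workorder.hand_in(): hands the job in, once; it reports no verdict.
The state is a dict: "t": time; "joint_positions": joint angles; "qd": joint speeds; "joint_torque": joint torques, N m; "tcp_pos": TCP position; "ee_rot": TCP orientation; "contact_force": force on the tool from outside, world axes, zero at the start; "moment": the same for the moment, N m; "finger_gap": finger opening in m.
Only numpy, scipy, OpenCV 4.12 (cv2) and the standard library are available. Lean on these libraries where they do the work, as an engineer would, in place of code of your own. Each camera call takes 0.05 s, during which the arm holds its last target. There are 200 camera calls.

## Working session

There is one attempt and no reset: what is moved stays moved. The work goes in short steps, Python scripts to look and compute and a tool call to move; the robot and the scene stay as the last step left them, time stands still between calls to the robot, and variables do not carry over. Pictures are saved under pics/ and viewed, about 8 in all and at most 12, crops included, and the job is handed in when it is done.

Besides the shell and the picture viewer there is one more tool, called as name([rows], argument=value, ...), one row to a line, values as JSON. step_arm: Moves the arm, as the interface text tells. Its arguments: {"type":"object","properties":{"increments":{"type":"array"},"squeeze":{"type":"number"}},"required":["increments"]}

```bash
ls; mkdir -p pics
python3 - <<'E'
from station import monitor, eyes
import cv2,numpy as np,pickle
s=monitor.state()
for k,v in s.items(): print(k,np.round(v,4))
F={}
for n in("scene","side","wrist"):
    f=eyes.grab_frame(n);F[n]=f
    cv2.imwrite(f"pics/{n}0.png",f["image"][:,:,::-1]); print(n,f["fx"],f["cx"],f["cy"],np.round(f["R"],3).tolist(),np.round(f["t"],3))
pickle.dump(F,open("f0.pkl","wb"))
E
```

```text
pics
t 0.0
joint_positions [-0.1278  0.0487  0.0976  1.622  -0.      1.443 ]
qd [-0.0028  0.0016  0.0029 -0.0017 -0.0003 -0.0008]
joint_torque [ 3.00000e-04 -3.38780e+01  3.20017e+01  2.04000e-02 -2.00000e-04
  0.00000e+00]
tcp_pos [5.243e-01 1.000e-04 2.090e-01]
ee_rot [-9.000e-04  7.071e-01  7.071e-01 -7.000e-04]
contact_force [-0.0242  0.4528 -0.2731]
moment [ 0.0064 -0.0145 -0.0188]
finger_gap 0.0854
scene 523.0214427955236 316.72086647233664 230.7375332836903 [[-0.22, 0.975, 0.002], [0.614, 0.14, -0.777], [-0.758, -0.17, -0.63]] [ 0.098 -0.24   1.682]
side 510.48141540719723 324.2551632069439 230.6822024086347 [[0.639, 0.769, 0.004], [0.466, -0.383, -0.797], [-0.612, 0.511, -0.603]] [-0.373 -0.131  1.762]
wrist 352.0732322379964 315.85742412570283 238.52594320303712 [[1.0, -0.0, -0.002], [0.0, -0.945, 0.327], [-0.002, -0.327, -0.945]] [-0.525 -0.043  0.381]
```

View pics/scene0.png

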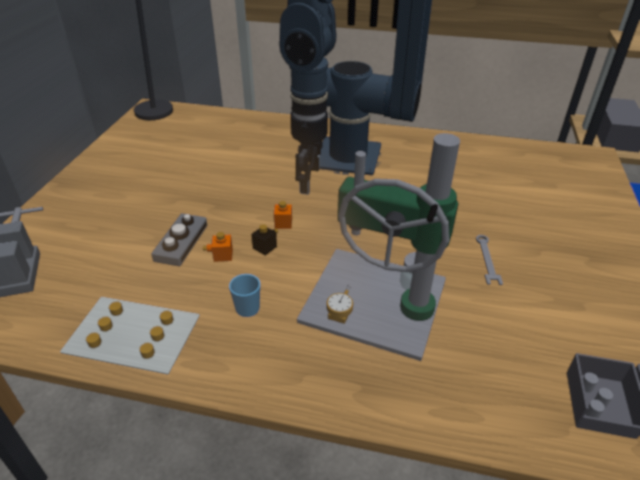

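View pics/side0.png

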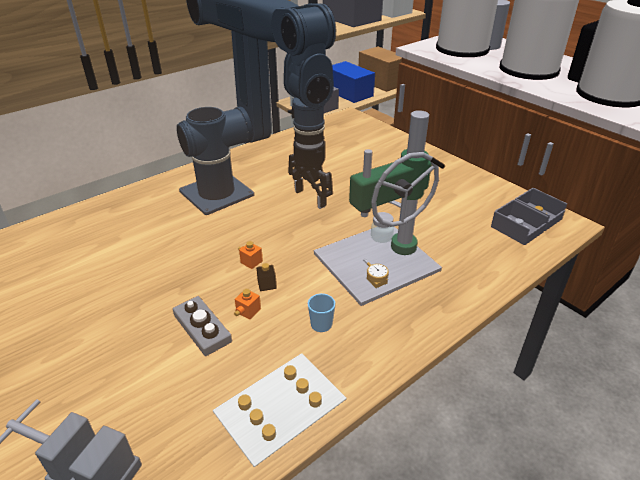

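The scene view shows the holder near (264,240), orange decoys at (284,215) and (221,247), the readout at (180,238), the cup at (246,295), the dial at (340,304), and plate corners near (340,253), (300,318), (420,348). The side view agrees: holder (266,278), readout (201,323), dial (377,270). Next I'll zoom both views.

```bash
cat > h.py <<'E'
import numpy as np, cv2, pickle
def ray(f,u,v):
    d=f["R"].T@np.array([(u-f["cx"])/f["fx"],(v-f["cy"])/f["fy"],1.]); return -f["R"].T@f["t"], d/np.linalg.norm(d)
def onz(f,u,v,z):
    o,d=ray(f,u,v); return o+d*(z-o[2])/d[2]
def tri(f,p,g,q):
    A=[];b=[]
    M=np.zeros((3,3));c=np.zeros(3);L=[]
    for F,P in((f,p),(g,q)):
        o,d=ray(F,*P);I=np.eye(3)-np.outer(d,d);M+=I;c+=I@o;L.append((o,I))
    X=np.linalg.solve(M,c);return X,max(np.linalg.norm(I@(X-o)) for o,I in L)
def proj(f,X):
    c=f["R"]@np.array(X)+f["t"];return np.array([f["fx"]*c[0]/c[2]+f["cx"],f["fy"]*c[1]/c[2]+f["cy"]])
E
python3 - <<'E'
from h import *
F=pickle.load(open("f0.pkl","rb"))
a=F["scene"]["image"][190:340,150:450];b=F["side"]["image"][210:360,170:450]
o=np.zeros((1100,800,3),np.uint8)
A=cv2.resize(a,(800,400),interpolation=cv2.INTER_CUBIC)
cv2.imwrite("pics/z1.png",A[:,:,::-1])
B=cv2.resize(F["side"]["image"][215:365,165:465],(800,400),interpolation=cv2.INTER_CUBIC)
cv2.imwrite("pics/z2.png",cv2.resize(np.vstack([A,B]),(600,600))[:,:,::-1])
s,d,w=F["scene"],F["side"],F["wrist"]
for n,p,q in(("holdertop",(264,229),(267,266)),("dial",(340,304),(377,270)),):
    print(n,tri(s,p,d,q))
print([onz(s,*p,.015).round(3) for p in((340,253),(300,318),(420,348),(445,286))])
E
```

```text
holdertop (array([ 0.49230383, -0.1221408 ,  0.06411441]), np.float64(0.0005654404448230206))
dial (array([0.68012603, 0.10508703, 0.04841894]), np.float64(0.0021710434759657977))
[array([0.484, 0.068, 0.015]), array([0.712, 0.024, 0.015]), array([0.735, 0.282, 0.015]), array([0.543, 0.326, 0.015])]
```

View pics/z2.png

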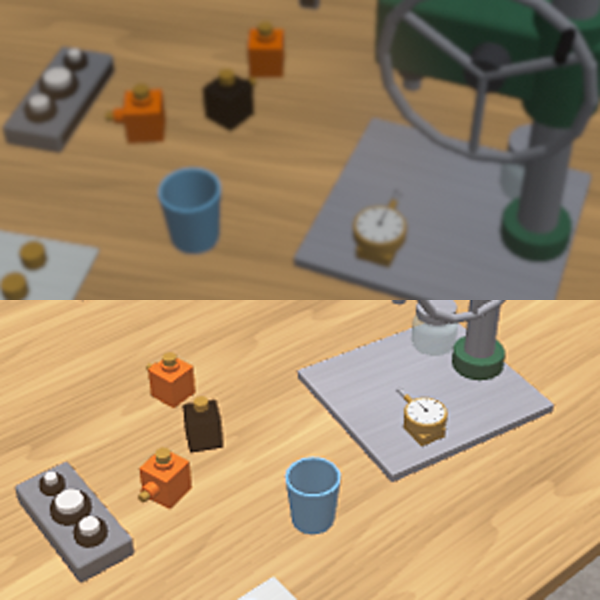

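View pics/wrist0.png

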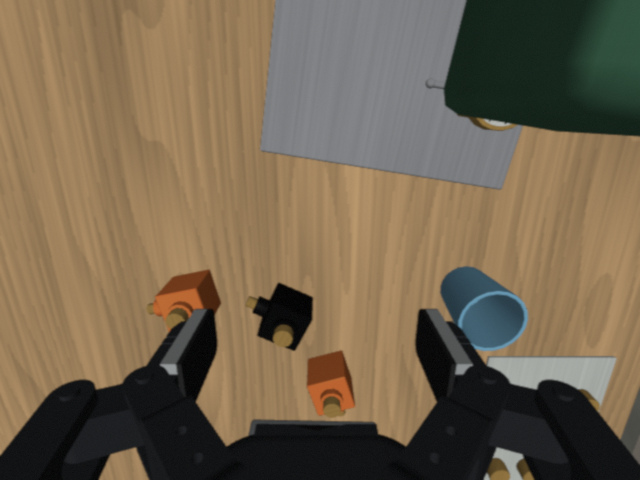

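The wrist view shows the holder at about (285,318) with its stub at (255,303), the plate's front-right corner at (262,150), and the plunger ball at (431,83). I'll fit the plate edges and the holder outline numerically.

```bash
cat >> h.py <<'E'
def press_from_wrist(f):
    hsv=cv2.cvtColor(f["image"],cv2.COLOR_RGB2HSV)
    m=((hsv[...,1]<60)&(hsv[...,2]>90)).astype(np.uint8)
    return m
E
python3 - <<'E'
from h import *
F=pickle.load(open("f0.pkl","rb"));w=F["wrist"]
im=w["image"].astype(int)
m=press_from_wrist(w)
# front edge: rows 10..140 first plate col; right edge: cols 290..480 last plate row
fe=np.array([onz(w,np.flatnonzero(m[r,230:330])[0]+230-.5,r,.015)[:2] for r in range(5,145,3)])
re=np.array([onz(w,c,np.flatnonzero(m[120:210,c])[-1]+120+.5,.015)[:2] for c in range(275,490,4)])
def fit(P):
    for _ in range(3):
        vx,vy,x,y=cv2.fitLine(P.astype(np.float32),cv2.DIST_HUBER,0,.001,.001).ravel()
        r=(P-[x,y])@[-vy,vx];P=P[abs(r)<.0015]
    return np.array([vx,vy]),np.array([x,y]),np.std(r),len(P)
d1,p1,s1,n1=fit(fe);d2,p2,s2,n2=fit(re);print(d1,s1,n1,d2,s2,n2)
a1=np.arctan2(d1[1],d1[0])%np.pi-np.pi/2;a2=np.arctan(d2[1]/d2[0]);print("yaw",a1,a2)
t=np.linalg.solve(np.c_[d1,-d2],p2-p1);C=p1+t[0]*d1;yaw=(a1*.5+a2*.5)
R=np.array([[np.cos(yaw),-np.sin(yaw)],[np.sin(yaw),np.cos(yaw)]])
O=C+R@[.125,.085];print("corner",C,"press O",O)
P=lambda X:R.T@(np.array(X)[:2]-O)
print("tip press",P(onz(w,431,83,.045)),"dial(tri)",P([.680,.105]))
s,d=F["scene"],F["side"]
print("tip tri",(lambda X:(X,P(X[0])))(tri(s,(150+398/2,190+192/2.667),d,(165+398/2,215+(390-300)/2))))
print("ram O proj scene",proj(s,[*O,.185]),proj(d,[*O,.185]),"dial wrist proj")
print("jar P",P(onz(s,412,283,.015)))
# holder: black mask in wrist, bounded
h=cv2.inRange(w["image"],(0,0,0),(45,45,45))[270:360,230:340]
n,l,st,c=cv2.connectedComponentsWithStats(h);print(st[:,:].tolist(),c+[230,270])
print("cam pos",-w["R"].T@w["t"])
k=lambda u,v:onz(w,u,v,.05).round(4)
cv2.imwrite("pics/w1.png",np.hstack([cv2.resize(w["image"][270:360,230:340],(550,450),interpolation=cv2.INTER_CUBIC)])[:,:,::-1])
np.savez("press.npz",O=O,yaw=yaw)
E
```

```text
[0.1569424 0.9876078] 0.00026445438748449155 47 [ 0.98766315 -0.15659337] 0.00028937853999257606 54
yaw -0.15759397 -0.15724052
corner [0.46895802 0.05273311] press O [0.60573773 0.11708614]
tip press [ 0.01841323 -0.0027746 ] dial(tri) [ 0.07523877 -0.00029476]
tip tri ((array([0.61672454, 0.10326302, 0.07755349]), np.float64(0.02548320644631814)), array([ 0.01301799, -0.01192982]))
ram O proj scene [354.63421284 232.89319392] [364.12730707 215.20122166] dial wrist proj
jar P [-0.07583023  0.12330228]
[[0, 0, 110, 90, 7734], [24, 14, 58, 66, 2166]] [[284.49508663 314.9833204 ]
 [284.51754386 312.77423823]]
cam pos [0.52567886 0.0841756  0.37321704]
```

View pics/w1.png

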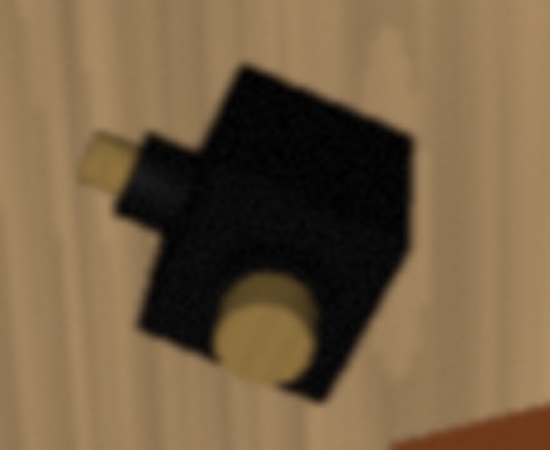

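The crop shows the block's top-face corners at (138,328), (322,402) and (410,245), with base corners at (245,65) and (412,138). The stub points left and slightly up.

Run:
```python
from h import *
F=pickle.load(open("f0.pkl","rb"));w=F["wrist"]
k=lambda u,v,z:onz(w,230+u/5,270+v/5,z)[:2]
A,B,C=k(138,328,.05),k(322,402,.05),k(410,245,.05);Cb,Db=k(412,138,0),k(245,65,0)
print(A,B,C,Cb,Db,"ctr top",(A+C)/2)
for v in(B-A,Cb-Db): print(np.linalg.norm(v),np.degrees(np.arctan2(v[1],v[0])))
v=C-B;print(np.linalg.norm(v),np.degrees(np.arctan2(v[1],v[0]))-90)
y=np.arctan2(*(B-A)[::-1]);u=np.array([np.cos(y),np.sin(y)]);n=np.array([-u[1],u[0]])
print("ctr base",(Cb+Db)/2-n*.023, "spud",k(265,340,.07))
```

```text
[ 0.46235792 -0.13791607] [ 0.50150829 -0.15676817] [ 0.52087372 -0.11737945] [ 0.52072285 -0.1192837 ] [ 0.48160882 -0.10007367] ctr top [ 0.49161582 -0.12764776]
0.043452882687674624 -25.712238990654892
0.043576746568530944 -26.156990162647578
0.04389181604565734 -26.181000123336517
ctr base [ 0.49118725 -0.13040132] spud [ 0.49178904 -0.12698308]
```

step_arm([
  [[-3,-0.8,1],-0.14,8.5],
  [[-6,-1.6,2],-0.28,8.5],
  [[-9,-2.4,4],-0.42,8.5],
  [[-12,-3,6],-0.56,8.5],
  [[-12.8,-3.35,7],-0.7,8.5],
  [[-12.8,-3.35,8],-0.84,8.5],
  [[-12.8,-3.35,9],-0.98,8.5],
  [[-12.8,-3.35,9],-1.12,8.5],
])

```text
t: 0.95
tcp_pos: [0.4898, -0.1276, 0.1178]
ee_rot: [-0.002, 0.221, 0.975, 0.0]
contact_force: [-0.3, -0.1, 0.5]
finger_gap: 0.0853
```

Run:
```python
from h import *
from station import monitor, eyes
s=monitor.state();print(s["t"],s["tcp_pos"],s["ee_rot"],s["joint_positions"])
f=eyes.grab_frame("wrist");pickle.dump(f,open("f1.pkl","wb"));cv2.imwrite("pics/w2.png",f["image"][:,:,::-1])
s=monitor.state();print(s["tcp_pos"],s["ee_rot"],s["contact_force"])
```

```text
0.95 [ 0.48983673 -0.12764642  0.11778184] [-2.16956229e-03  2.20972680e-01  9.75277511e-01  3.79480151e-04] [-3.87495639e-01  3.34936260e-03 -1.29848606e-01  1.44200320e+00
  3.73355387e-05  5.81287615e-02]
[ 0.49028842 -0.12773019  0.11855933] [-1.58185441e-03  2.19130822e-01  9.75694164e-01  2.81562535e-04] [0.05580615 0.08508735 0.11458129]
```

View pics/w2.png

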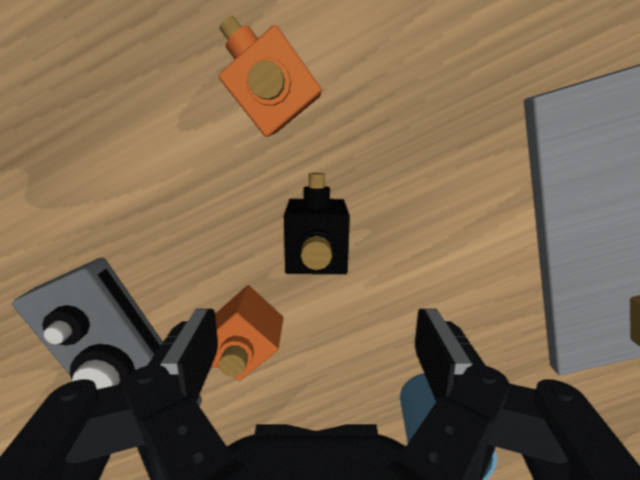

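Stub and block sit squarely in view, at column 317 with the spud at (316,253). The orange decoy's spud is at (234,360). I'll check offsets and clearance in the tool frame.

```bash
cat >> h.py <<'E'
from scipy.spatial.transform import Rotation as Ro
def intool(s,X):
    q=s["ee_rot"];return Ro.from_quat([q[1],q[2],q[3],q[0]]).inv().apply(np.array(X)-s["tcp_pos"])*100
E
python3 - <<'E'
from h import *
from station import monitor
s=monitor.state();f=pickle.load(open("f1.pkl","rb"))
for n,u,v,z in(("spud",316,253,.07),("backL",285,273,.05),("backR",349,273,.05),("decoy spud",234,360,.07),("decoy corner",283,322,.05),("decoy base",283,350,0.02)):
    X=onz(f,u,v,z);print(n,X.round(4),intool(s,X).round(2))
E
```

```text
spud [ 0.4895 -0.1273  0.07  ] [0.07 0.01 4.86]
backL [ 0.5008 -0.1575  0.05  ] [-2.25 -2.24  6.85]
backR [ 0.5208 -0.1158  0.05  ] [-2.27  2.38  6.85]
decoy spud [ 0.5387 -0.2164  0.07  ] [-8.18 -5.95  4.83]
decoy corner [ 0.5364 -0.1774  0.05  ] [-6.31 -2.52  6.84]
decoy base [ 0.5773 -0.2015  0.02  ] [-11.05  -2.94   9.82]
```

step_arm([
  [[0,0,4],0,8.5],
  [[0,0,8],0,8.5],
  [[0,0,10.6],0,8.5],
  [[0,0,10.6],0,8.5],
  [[0,0,10.6],0,4],
  [[0,0,10.6],0,4],
  [[0,0,10.6],0,4],
  [[0,0,10.6],0,4],
], squeeze=60)

```text
t: 1.8
tcp_pos: [0.4938, -0.1294, 0.0172]
ee_rot: [0.003, 0.224, 0.975, -0.001]
contact_force: [-0.8, -0.7, 5.4]
finger_gap: 0.0445
```

step_arm([
  [[0,0,0],0,4],
  [[0,0,0],0,4],
  [[0,0,0],0,4],
  [[0,0,-2],0,4],
  [[0,0,-5],0,4],
  [[0,0,-5],0,4],
  [[0,0,-5],0,4],
])

```text
t: 2.5
tcp_pos: [0.4915, -0.1279, 0.0634]
ee_rot: [-0.0, 0.224, 0.975, 0.0]
contact_force: [-0.7, 1.2, -8.1]
finger_gap: 0.0442
```

step_arm([
  [[0,0,-3],-0.14,4],
  [[1,3,-5],-0.293,4],
  [[2.5,7,-5],-0.293,4],
  [[4,11,-5],-0.293,4],
  [[5.5,15.5,-5],-0.293,4],
  [[7,20,-5],-0.293,4],
  [[8,23.2,-5],-0.293,4],
  [[8.52,24.58,-5],-0.293,4],
])

```text
t: 3.3
tcp_pos: [0.52, 0.1337, 0.1107]
ee_rot: [-0.003, 0.077, 0.997, 0.0]
contact_force: [-0.0, -1.2, -7.9]
finger_gap: 0.0442
```

Run:
```python
from h import *
from station import monitor, eyes
for n in("wrist","side"):
    f=eyes.grab_frame(n);pickle.dump(f,open(f"f2{n}.pkl","wb"))
    if n=="wrist":A=f["image"]
    else:B=f["image"]
s=monitor.state();print(s["t"],s["tcp_pos"],s["ee_rot"],s["contact_force"],s["joint_positions"])
p=np.load("press.npz");c,sn=np.cos(p["yaw"]),np.sin(p["yaw"]);print("press xy",np.array([[c,sn],[-sn,c]])@(s["tcp_pos"][:2]-p["O"]))
cv2.imwrite("pics/c2.png",np.hstack([cv2.resize(A,(400,300)),cv2.resize(B[100:400,250:550],(400,300))])[:,:,::-1])
```

```text
3.4 [0.52005631 0.1322931  0.11119077] [-2.50839967e-03  7.70585930e-02  9.97023393e-01 -1.88133636e-04] [ 0.1460461   0.19947464 -7.83081633] [ 1.23704815e-01  8.43302291e-02 -5.92514175e-02  1.43220571e+00
  6.32108509e-04  2.77973847e-01]
press xy [-0.08700598  0.00158684]
```

View pics/c2.png

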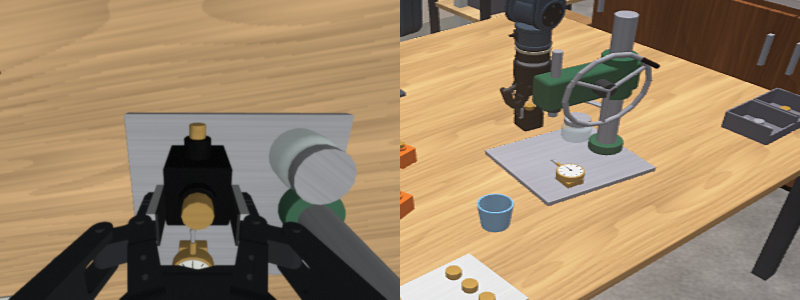

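The left panel (wrist) shows the holder over the plate with its stub facing the front edge, the plunger visible beyond it, and the jar to the right at half-scale (310,165). The side panel shows the gripper clear of the head.

step_arm([
  [[0,0,3],0,4],
  [[0,0,6],0,4],
  [[0,0,7.4],0,4],
  [[0,0,7.4],0,4],
  [[0,0,7.4],0,4],
  [[0,0,7.4],0,4],
])

```text
t: 4.0
tcp_pos: [0.5236, 0.1301, 0.0422]
ee_rot: [0.002, 0.079, 0.997, 0.0]
contact_force: [0.3, 0.5, -6.4]
finger_gap: 0.0443
```

Run:
```python
from h import *
from station import monitor, eyes
f=eyes.grab_frame("wrist");pickle.dump(f,open(f"f3.pkl","wb"))
s=monitor.state();print(s["t"],s["tcp_pos"],s["ee_rot"],s["contact_force"])
p=np.load("press.npz");c,sn=np.cos(p["yaw"]),np.sin(p["yaw"]);print("press xy",np.array([[c,sn],[-sn,c]])@(s["tcp_pos"][:2]-p["O"]))
cv2.imwrite("pics/w3.png",f["image"][:,:,::-1])
```

```text
4.05 [0.52379891 0.13023496 0.04242694] [2.02512505e-03 7.90867409e-02 9.96865621e-01 3.45352436e-04] [ 3.70323823e-03  7.37508559e-01 -7.32882587e+00]
press xy [-0.082987    0.00014087]
```

View pics/w3.png

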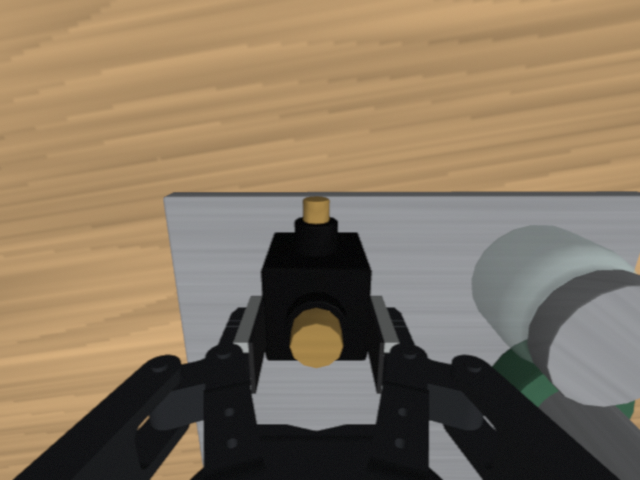

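The holder hangs just above the plate, square to its front edge at row 193. The plate's right edge runs from (166,200), and the jar lies well to the right.

```bash
cat >> h.py <<'E'
p_=np.load("press.npz");c_,s_=np.cos(p_["yaw"]),np.sin(p_["yaw"]);Rp=np.array([[c_,s_],[-s_,c_]])
def P(X): return (Rp@(np.array(X)[:2]-p_["O"])*1000).round(1)
E
python3 - <<'E'
from h import *
f=pickle.load(open("f3.pkl","rb"));g=cv2.cvtColor(f["image"],cv2.COLOR_RGB2HSV)
m=g[...,1]<70
for r in range(200,330,20):
    c=np.flatnonzero(m[r,120:240])[0]+120-.5;print(r,c,P(onz(f,c,r,.015)))
for c in (180,220,260,380,420,460):
    rr=np.flatnonzero(m[150:240,c])[0]+150-.5;print(c,rr,P(onz(f,c,rr,.015)))
for n,u,v,z in(("spud",317,337,.095),("stub end",316,203,.053),("backL",266,359,.075),("backR",370,360,.075),("jar top",612,338,.085),("jar base left",473,285,.03)): print(n,P(onz(f,u,v,z)))
E
```

```text
200 162.5 [-123.1  -85. ]
220 165.5 [-111.6  -84.9]
240 168.5 [-99.6 -84.9]
260 171.5 [-87.2 -84.9]
280 174.5 [-74.2 -84.9]
300 177.5 [-60.7 -84.9]
320 180.5 [-46.6 -84.9]
180 191.5 [-127.9  -74.7]
220 191.5 [-127.8  -52.7]
260 191.5 [-127.8  -30.8]
380 191.5 [-127.7   35.1]
420 191.5 [-127.6   57.1]
460 191.5 [-127.6   79.1]
spud [-89.8   0.1]
stub end [-1.304e+02 -1.000e-01]
backL [-64.3 -22.7]
backR [-63.6  23.9]
jar top [-82.  119.6]
jar base left [-78.1  87.1]
```

step_arm([
  [[0,0,0.5],0,4],
  [[0,0,0.8],0,4],
  [[0,0,1],0,4],
  [[0,0,1],0,4],
  [[0,0,1],0,4],
])

```text
t: 4.55
tcp_pos: [0.5226, 0.1304, 0.0323]
ee_rot: [0.001, 0.079, 0.997, 0.0]
contact_force: [-4.5, -1.4, 6.2]
finger_gap: 0.0441
```

step_arm([
  [[0,0,-0.1],0,4],
  [[0,0,-0.1],0,5.2],
  [[0,0,-0.1],0,6],
  [[0,0,-0.1],0,6.5],
  [[0,0,-0.1],0,6.5],
  [[0,0,-3],0,6.5],
  [[0,0,-7],0,6.5],
  [[0,0,-11],0,6.5],
])

```text
t: 5.35
tcp_pos: [0.5212, 0.1303, 0.1406]
ee_rot: [-0.001, 0.079, 0.997, -0.0]
contact_force: [0.1, -0.4, 1.0]
finger_gap: 0.0648
```

Run:
```python
from h import *
from station import monitor, eyes
f=eyes.grab_frame("wrist");pickle.dump(f,open(f"f4.pkl","wb"))
s=monitor.state();print(s["t"],s["tcp_pos"],P(s["tcp_pos"]),s["ee_rot"],s["contact_force"])
k=cv2.inRange(f["image"],(0,0,0),(40,40,40))
# back edge & sides of block: print black run columns on rows
for r in range(180,330,12):
    c=np.flatnonzero(k[r,200:440])+200;print(r,(c[0],c[-1],len(c)) if len(c) else None)
cv2.imwrite("pics/w4.png",f["image"][:,:,::-1])
```

```text
5.4 [0.5258468  0.13086294 0.14951006] [-81.1   1.1] [0.00603088 0.07880168 0.99687129 0.00124807] [ 1.99725649 -0.2792239   5.12567057]
180 None
192 (np.int64(304), np.int64(328), 25)
204 (np.int64(287), np.int64(346), 60)
216 (np.int64(286), np.int64(347), 62)
228 (np.int64(286), np.int64(347), 61)
240 (np.int64(286), np.int64(346), 33)
252 (np.int64(287), np.int64(346), 30)
264 (np.int64(287), np.int64(345), 59)
276 None
288 None
300 None
312 (np.int64(231), np.int64(400), 21)
324 (np.int64(202), np.int64(430), 54)
```

step_arm([
  [[2,0,0],-0.1,7],
  [[4,0,0],-0.24,7.5],
  [[6,0,0],-0.38,8],
  [[8,0,0],-0.52,8.54],
  [[10,0,0],-0.66,8.54],
  [[12,0,0],-0.8,8.54],
  [[12,0,0],-0.94,8.54],
  [[12,0,0],-1.08,8.54],
])

```text
t: 6.2
tcp_pos: [0.4031, 0.1495, 0.1403]
ee_rot: [0.001, -0.448, 0.894, -0.0]
contact_force: [0.8, 0.7, 0.9]
finger_gap: 0.0851
```

step_arm([
  [[0,0,0],-0.14,8.54],
  [[0,0,1],-0.28,8.54],
  [[0,0,4],-0.42,8.54],
  [[0,0,7],-0.491,8.54],
  [[0,0,10],-0.491,8.54],
  [[0,0,12.6],-0.491,8.54],
  [[0,0,12.6],-0.491,8.54],
  [[0,0,12.6],-0.491,8.54],
])

```text
t: 7.0
tcp_pos: [0.4031, 0.1492, 0.0142]
ee_rot: [-0.0, -0.649, 0.761, 0.0]
contact_force: [0.8, -0.3, 0.6]
finger_gap: 0.0857
```

Run:
```python
from h import *
from station import monitor, eyes
f=eyes.grab_frame("wrist");pickle.dump(f,open(f"f5.pkl","wb"));g=eyes.grab_frame("side");pickle.dump(g,open("f5s.pkl","wb"))
s=monitor.state();print(s["t"],s["tcp_pos"],P(s["tcp_pos"]),s["ee_rot"],s["contact_force"],s["joint_positions"])
q=s["ee_rot"];R=Ro.from_quat([q[1],q[2],q[3],q[0]]).as_matrix();print("toolx dir in press",Rp@R[:2,0],)
cv2.imwrite("pics/w5.png",f["image"][:,:,::-1])
```

```text
7.1 [0.40498504 0.14954107 0.01605297] [-203.4    0.6] [ 0.00144217 -0.64924696  0.76057589 -0.00078569] [-0.17492327 -0.15385497 -0.56541277] [ 1.98104440e-01 -1.52717856e-01 -4.82357198e-01  1.23787253e+00
  3.16939981e-05 -1.21508568e+00]
toolx dir in press [-1.87124186e-04 -9.99999316e-01]
```

View pics/w5.png

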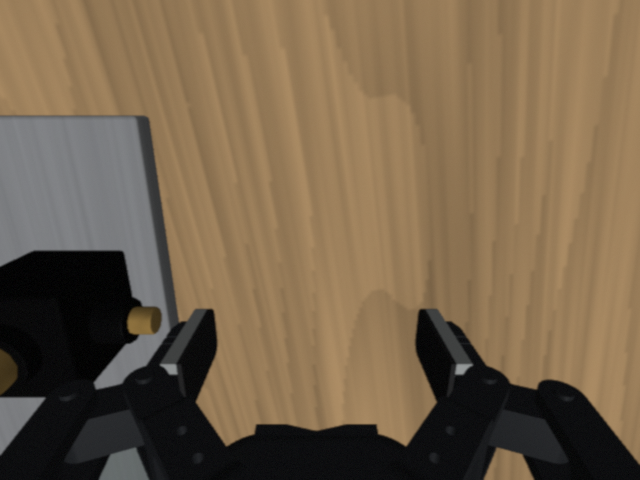

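The wrist view, turned so its left is the press's rear, shows the stub end at (160,320) facing the back of the left finger, whose tip is near (200,315). They look lined up, so I'll compute numbers.

Run:
```python
from h import *
f=pickle.load(open("f5.pkl","rb"))
for n,u,v,z in(("stub end",161,320,.043),("stub end lo",128,335,.043),("finger tip back",183,322,.03),("finger tip in",215,310,.03),("finger knob",178,330,.043),("block front top near",130,397,.065),("top near far",124,251,.065)): print(n,P(onz(f,u,v,z)))
```

```text
stub end [-1.356e+02  1.000e-01]
stub end lo [-119.6    7.9]
finger tip back [-139.6    9.4]
finger tip in [-155.7    2.8]
finger knob [-142.5    5.3]
block front top near [-129.    22.1]
top near far [-138.   -41.2]
```

step_arm([
  [[0,-0.5,0],0,8.54],
  [[0,-1,0],0,8.54],
  [[0,-1,0],0,8.54],
  [[0,-1,0],0,8.54],
])

```text
t: 7.5
tcp_pos: [0.4138, 0.1476, 0.0146]
ee_rot: [0.0, -0.649, 0.761, -0.0]
contact_force: [-0.1, 0.4, 0.0]
finger_gap: 0.0853
```

step_arm([
  [[0,-0.7,0],0,8.54],
  [[0,-1.4,0],0,8.54],
  [[0,-2.1,0],0,8.54],
  [[0,-2.8,0],0,8.54],
  [[0,-3.5,0],0,8.54],
  [[0,-4.2,0],0,8.54],
  [[0,-4.9,0],0,8.54],
  [[0,-5.5,0],0,8.54],
])

```text
t: 8.3
tcp_pos: [0.4649, 0.1397, 0.0148]
ee_rot: [-0.002, -0.65, 0.76, 0.003]
contact_force: [-11.2, 2.1, 11.3]
finger_gap: 0.0851
```

```bash
cat > look.py <<'E'
from h import *
from station import monitor, eyes
import sys
n=sys.argv[1]
F={k:eyes.grab_frame(k) for k in("wrist","side","scene")};pickle.dump(F,open(f"{n}.pkl","wb"))
s=monitor.state();print(s["t"],s["tcp_pos"],P(s["tcp_pos"]),s["contact_force"])
def crop(f,X,h,S=400):
    u,v=proj(f,X).round().astype(int);return cv2.resize(f["image"][max(v-h,0):v+h,max(u-h,0):u+h],(S,S),interpolation=cv2.INTER_CUBIC)
C=np.r_[Rp.T@[.02,0]+p_["O"],.05]
cv2.imwrite(f"pics/{n}.png",np.hstack([crop(F["side"],C,40),crop(F["scene"],C,40)])[:,:,::-1])
cv2.imwrite(f"pics/{n}w.png",F["wrist"]["image"][:,:,::-1])
E
python3 look.py L1
```

```text
8.45 [0.46651565 0.13945194 0.01470208] [-141.     0.3] [-6.98592277  1.72437317  6.3451613 ]
```

View pics/L1.png

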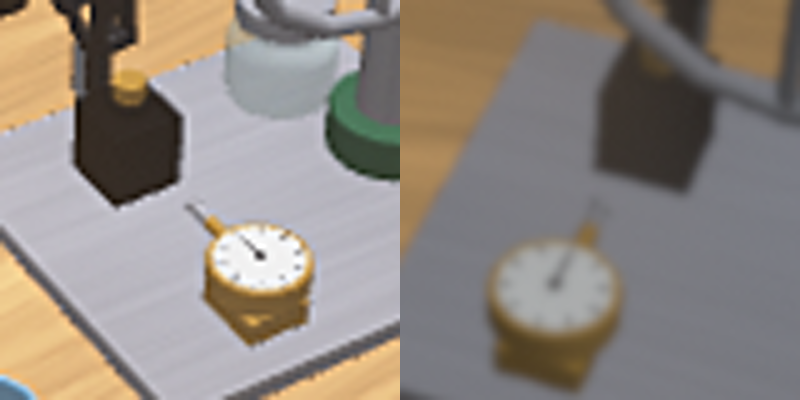

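The side crop (left) shows the holder upright on the plate, with base corners at (118,207), (182,178) and (75,163). There is still a gap to the plunger tip at (188,206), and the needle points at the plunger.

```bash
cat >> h.py <<'E'
def uncrop(f,x,y,h=40,S=400):
    C=np.r_[Rp.T@[.02,0]+p_["O"],.05];u,v=proj(f,C).round().astype(int);k=2*h/S
    return u-h+(x+.5)*k-.5,v-h+(y+.5)*k-.5
E
python3 - <<'E'
from h import *
F=pickle.load(open("L1.pkl","rb"));f=F["side"];g=F["scene"]
for n,x,y,z in(("BR",118,207,.015),("BL",182,178,.015),("FR",75,163,.015),("tip",188,206,.045),("topBR",113,140,.065),("topBL",182,116,.065),("plate R corner?",0,228,.015)): print(n,P(onz(f,*uncrop(f,x,y),z)))
for n,x,y,z in(("sBR",595,163,.015),("sBL",688,192,.015),("stip",598,202,.045)): print(n,P(onz(g,*uncrop(g,x-400,y),z)))
w=F["wrist"]
print("plate side lines: corner (300,318) scene",P(onz(g,300,318,.015)),P(onz(g,420,348,.015)))
E
```

```text
BR [-32.7 -18.8]
BL [-35.6  27.2]
FR [-78.6 -18.9]
tip [15.3 -5. ]
topBR [-34.  -23.2]
topBL [-32.4  22.1]
plate R corner? [-51.1 -86.2]
sBR [-38.3 -21.7]
sBL [-36.2  24.7]
stip [14.4 -3.2]
plate side lines: corner (300,318) scene [119.3 -75.7] [102.2 183.3]
```

Run:
```python
from h import *
F=pickle.load(open("L1.pkl","rb"));w=F["wrist"]["image"][200:480,0:320]
f=F["side"];u,v=proj(f,np.r_[Rp.T@[-.1,0]+p_["O"],.06]).round().astype(int);print(u,v)
b=f["image"][v-40:v+40,u-40:u+40]
cv2.imwrite("pics/L1c.png",np.hstack([cv2.resize(w,(457,400)),cv2.resize(b,(343,400),interpolation=cv2.INTER_CUBIC)])[:,:,::-1])
```

```text
343 233
```

View pics/L1c.png

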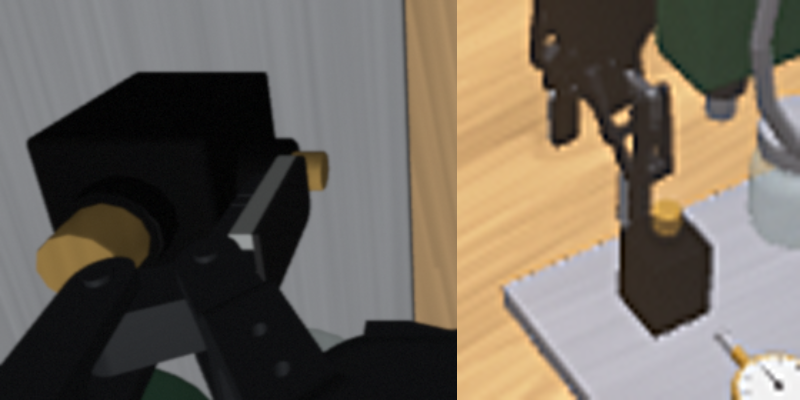

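The wrist crop shows the left finger lying over the stub, whose end sticks out at (312,170), and pushing the block's front face. The side crop agrees. So the open fingertip stands higher than I assumed, and I'll compute its height from the image.

Run:
```python
from h import *
f=pickle.load(open("f5.pkl","rb"))
for (u,v),xx in (((215,310),-.2034+.0427),((417,310),-.2034-.0427),((183,322),-.2034+.057)):
    o,d=ray(f,u,v);a=np.array([c_,s_]);  # press x axis in world
    t=(xx-a@(o[:2]-p_["O"]))/(a@d[:2]);X=o+t*d;print(P(X),X[2])
from station import monitor
s=monitor.state();print(s["contact_force"],s["moment"])
```

```text
[-160.7   -6.2] 0.04523864325614932
[-246.1   -9. ] 0.050127505560617985
[-146.4   -0.6] 0.0457376242626773
[-6.98592277  1.72437317  6.3451613 ] [0.17109036 1.02574545 0.03527231]
```

step_arm([
  [[0,0,-1],0,8.54],
  [[0,0.5,-4],0,8.54],
  [[0,3,-4],0,8.54],
  [[0,5,-3],0,8.54],
  [[0,5,0],0,8.54],
  [[0,5,2],0,8.54],
  [[0,5,2],0,8.54],
  [[0,5,2],0,8.54],
])

```text
t: 9.25
tcp_pos: [0.4187, 0.1467, -0.0054]
ee_rot: [0.0, -0.649, 0.761, -0.0]
contact_force: [0.9, -0.2, 0.0]
finger_gap: 0.0853
```

```bash
python3 look.py L2
python3 - <<'E'
from h import *
F=pickle.load(open("L2.pkl","rb"));w=F["wrist"]
# brass stub tip & black stub in wrist: brass mask
h=cv2.cvtColor(w["image"],cv2.COLOR_RGB2HSV)
m=cv2.inRange(h,(15,120,90),(25,255,255))[200:400,:260]
n,l,st,c=cv2.connectedComponentsWithStats(m)
for i in range(1,n):
    if st[i,4]>60: print(st[i]+[0,200,0,0,0],c[i]+[0,200])
k=(w["image"].max(2)<45)
for r in range(230,400,10):
    q=np.flatnonzero(k[r,:260]);print(r,(q[0],q[-1]) if len(q) else None,end=' ')
E
```

```text
9.4 [ 0.4200552   0.14703852 -0.00406403] [-188.1    0.5] [ 0.37227221  0.09192039 -0.50222524]
[ 55 340  30  24 582] [ 68.55841924 352.39003436]
230 None 240 None 250 None 260 None 270 (np.int64(0), np.int64(61)) 280 (np.int64(0), np.int64(64)) 290 (np.int64(0), np.int64(66)) 300 (np.int64(0), np.int64(69)) 310 (np.int64(0), np.int64(212)) 320 (np.int64(0), np.int64(213)) 330 (np.int64(0), np.int64(214)) 340 (np.int64(0), np.int64(216)) 350 (np.int64(0), np.int64(215)) 360 (np.int64(0), np.int64(211)) 370 (np.int64(0), np.int64(207)) 380 (np.int64(0), np.int64(203)) 390 (np.int64(0), np.int64(200))
```

Run:
```python
from h import *
F=pickle.load(open("L2.pkl","rb"));w=F["wrist"]
for u,v in((85,354),(56,350),(70,341),(70,363)): print(P(onz(w,u,v,.043)))
for u,v in((61,270),): print("block front-right base/top",P(onz(w,u,v,.065)),P(onz(w,u,v,.015)))
k=w["image"].max(2)<45
# front face edge line: rightmost black col on rows 268..330 before stub
for r in range(264,312,4):
    q=np.flatnonzero(k[r,:150]);print(r,q[-1] if len(q) else None,P(onz(w,q[-1]+.5,r,.015)) if len(q) else '')
```

```text
[-97.7   3.1]
[-86.7   1.3]
[-93.2  -2.9]
[-90.8   7.4]
block front-right base/top [-114.3  -42.8] [-74.7 -20.3]
264 None 
268 60 [-74.7 -21.3]
272 62 [-75.1 -19.3]
276 63 [-75.1 -17.3]
280 64 [-75.1 -15.4]
284 65 [-75.1 -13.4]
288 66 [-75.  -11.4]
292 67 [-75.   -9.3]
296 68 [-75.   -7.3]
300 69 [-75.   -5.2]
304 70 [-75.   -3.1]
308 71 [-75.  -1.]
```

Run:
```python
from h import *
F=pickle.load(open("L2.pkl","rb"));w=F["wrist"]
s=cv2.cvtColor(w["image"],cv2.COLOR_RGB2HSV)[...,1]
for c in range(5,130,20):
    q=np.flatnonzero(s[60:260,c]<70);print(c,q[0]+60,P(onz(w,c,q[0]+59.5,.015)))
for r in range(150,340,40):
    q=np.flatnonzero(s[r,80:260]<70);print(r,P(onz(w,q[-1]+80.5,r,.015)))
# side view top-view check of block: black mask extents in side
for n in("side","scene"):
    f=F[n];m=(f["image"].max(2)<70).astype(np.uint8);u,v=proj(f,np.r_[Rp.T@[-.052,0]+p_["O"],.04]).astype(int)
    q=m[v-20:v+25,u-25:u+25];k,l,st,c=cv2.connectedComponentsWithStats(q);print(n,u,v,st[1:].tolist())
```

```text
5 115 [-68.8 -85.7]
25 115 [-76.5 -85.7]
45 115 [-84.2 -85.7]
65 115 [-91.9 -85.7]
85 115 [-99.6 -85.7]
105 115 [-107.3  -85.7]
125 115 [-115.   -85.7]
150 [-129.9  -72.4]
190 [-130.1  -56.3]
230 [-130.  -39.]
270 [-129.8  -20.3]
310 [-1.394e+02  1.000e-01]
side 351 247 [[8, 0, 5, 7, 32], [15, 10, 21, 23, 379]]
scene 358 268 [[16, 6, 23, 29, 450]]
```

step_arm([
  [[0,-1.5,0],0,8.54],
  [[0,-2.7,0],0,8.54],
  [[0,-3.4,0],0,8.54],
  [[0,-4.1,0],0,8.54],
  [[0,-4.8,0],0,8.54],
  [[0,-5.4,0],0,8.54],
  [[0,-6,0],0,8.54],
  [[0,-6.5,0],0,8.54],
])

```text
t: 10.2
tcp_pos: [0.48, 0.1373, -0.0051]
ee_rot: [-0.002, -0.65, 0.76, 0.002]
contact_force: [-10.2, 2.3, 8.0]
finger_gap: 0.0852
```

```bash
cat > base.py <<'E'
from h import *
import sys
F=pickle.load(open(sys.argv[1]+".pkl","rb"));w=F["wrist"]
k=w["image"].max(2)<45
h=cv2.cvtColor(w["image"],cv2.COLOR_RGB2HSV);m=cv2.inRange(h,(15,110,80),(26,255,255))[200:400,:215]
n,l,st,c=cv2.connectedComponentsWithStats(m)
for i in range(1,n):
    if st[i,4]>40:
        x,y,a,b=st[i,:4];print("brass",st[i],"end",P(onz(w,x+a,y+200+b/2,.043)),"y's",P(onz(w,x+a/2,y+200,.043)),P(onz(w,x+a/2,y+b+200,.043)))
# dial needle direction
for n in("side","scene"):
    f=F[n];X=np.r_[Rp.T@[.0185+.0567,-.002]+p_["O"],.054];print(n,proj(f,X))
E
python3 look.py L3; python3 base.py L3
```

```text
10.35 [ 0.48134412  0.13706401 -0.00521572] [-126.     0.2] [-4.84782415  1.5521588   3.82451026]
brass [139 137  24  27 421] end [-66.2   1.9] y's [-62.5  -4.3] [-60.6   8.2]
side [376.86868229 269.38227183]
scene [339.58073277 300.92887095]
```

```bash
cat > needle.py <<'E'
from h import *
import sys
F0=pickle.load(open("L1.pkl","rb"))
cen={"side":uncrop(F0["side"],262,256),"scene":uncrop(F0["scene"],155,283)}
def needle(F,show=True):
    for n in("side","scene"):
        f=F[n];g=cv2.cvtColor(f["image"],cv2.COLOR_RGB2GRAY).astype(np.float32)
        X0=onz(f,*cen[n],.053);res=[]
        for a in range(0,360,10):
            v=[]
            for r in np.linspace(.005,.014,7):
                d=Rp.T@(np.array([-np.cos(np.radians(a)),np.sin(np.radians(a))])*r) # a=0 towards plunger; clockwise from above
                q=proj(f,X0+np.r_[d,0]);v.append(cv2.getRectSubPix(g,(1,1),(float(q[0]),float(q[1])))[0,0])
            res.append(np.mean(v))
        res=np.array(res);i=np.argsort(res)[:5]*10;print(n,P(X0),"darkest angles cw",i,np.sort(res)[:5].round(),"median",np.median(res).round())
for k in sys.argv[1:]:
    print(k);needle(pickle.load(open(k+".pkl","rb")))
E
python3 needle.py L1 L3
```

```text
L1
side [77.2  0.3] darkest angles cw [  0 350  10 340 330] [167. 182. 205. 213. 229.] median 240.0
scene [75. -2.] darkest angles cw [  0 350  10 340  20] [140. 143. 147. 153. 157.] median 167.0
L3
side [77.2  0.3] darkest angles cw [  0 350  10 340 330] [168. 183. 206. 214. 229.] median 240.0
scene [75. -2.] darkest angles cw [  0 350  10 340  20] [140. 143. 147. 153. 157.] median 167.0
```

step_arm([
  [[0,-0.4,0],0,8.54],
  [[0,-0.8,0],0,8.54],
  [[0,-1.1,0],0,8.54],
  [[0,-1.1,0],0,8.54],
  [[0,-1.1,0],0,8.54],
])

```text
t: 10.85
tcp_pos: [0.4915, 0.1354, -0.0053]
ee_rot: [-0.001, -0.649, 0.76, 0.002]
contact_force: [-6.2, 2.0, 4.8]
finger_gap: 0.0853
```

```bash
python3 look.py L4; python3 base.py L4; python3 needle.py L4
```

```text
11.0 [ 0.49154458  0.13540641 -0.00534759] [-115.7    0.2] [-6.83276633  1.63146254  3.70143534]
brass [138 136  25  28 431] end [-54.7   1.4] y's [-50.9  -5. ] [-48.9   8. ]
side [376.86868229 269.38227183]
scene [339.58073277 300.92887095]
L4
side [77.2  0.3] darkest angles cw [  0 350  10 340 330] [167. 183. 206. 214. 230.] median 240.0
scene [75. -2.] darkest angles cw [  0 350  10 340  20] [140. 143. 147. 153. 157.] median 167.0
```

step_arm([
  [[0,-0.15,0],0,8.54],
  [[0,-0.3,0],0,8.54],
  [[0,-0.3,0],0,8.54],
  [[0,-0.3,0],0,8.54],
])

```text
t: 11.4
tcp_pos: [0.4936, 0.1351, -0.0053]
ee_rot: [-0.002, -0.65, 0.76, 0.002]
contact_force: [-8.6, 2.6, 6.7]
finger_gap: 0.0854
```

```bash
python3 look.py L5; python3 needle.py L5
```

```text
11.55 [ 0.49366537  0.13510024 -0.00526159] [-113.5    0.2] [-8.59226925  1.82208514  6.37372397]
L5
side [77.2  0.3] darkest angles cw [ 10   0 350  20 340] [189. 192. 211. 219. 226.] median 240.0
scene [75. -2.] darkest angles cw [ 10  20   0  30 350] [140. 143. 148. 153. 157.] median 166.0
```

step_arm([
  [[0,-0.1,0],0,8.54],
  [[0,-0.2,0],0,8.54],
  [[0,-0.2,0],0,8.54],
  [[0,-0.2,0],0,8.54],
])

```text
t: 11.95
tcp_pos: [0.495, 0.1349, -0.0052]
ee_rot: [-0.002, -0.65, 0.76, 0.003]
contact_force: [-10.2, 1.2, 7.4]
finger_gap: 0.0853
```

```bash
python3 look.py L6; python3 needle.py L6
```

```text
12.1 [ 0.49497466  0.13491232 -0.00522898] [-112.2    0.2] [-9.98082412  1.86212623  7.33538911]
L6
side [77.2  0.3] darkest angles cw [50 60 40 30  0] [173. 183. 205. 223. 228.] median 238.0
scene [75. -2.] darkest angles cw [60 70 50 80 40] [142. 145. 148. 152. 155.] median 165.0
```

step_arm([
  [[0,-0.1,0],0,8.54],
  [[0,-0.2,0],0,8.54],
  [[0,-0.2,0],0,8.54],
  [[0,-0.2,0],0,8.54],
])

```text
t: 12.5
tcp_pos: [0.4966, 0.1347, -0.0052]
ee_rot: [-0.002, -0.65, 0.76, 0.003]
contact_force: [-10.6, 1.8, 9.5]
finger_gap: 0.0854
```

```bash
python3 look.py L7; python3 needle.py L7
python3 - <<'E'
from h import *
import needle as N
F=pickle.load(open("L1.pkl","rb"));f=F["side"];g=cv2.cvtColor(f["image"],cv2.COLOR_RGB2GRAY)
X0=onz(f,*N.cen["side"],.053)
for r in(.018,.020,.022):
    o=[]
    for a in range(0,360,6):
        q=proj(f,X0+np.r_[Rp.T@(np.array([-np.cos(np.radians(a)),np.sin(np.radians(a))])*r),0]);o.append(int(cv2.getRectSubPix(g,(1,1),(float(q[0]),float(q[1])))[0,0]))
    print(r,o)
E
```

```text
12.65 [ 0.4965609   0.13469493 -0.00521199] [-110.6    0.3] [-11.23153884   2.1404836    8.96375817]
L7
side [77.2  0.3] darkest angles cw [110 120 100 130  90] [189. 197. 197. 207. 220.] median 237.0
scene [75. -2.] darkest angles cw [120 130 110 140 100] [140. 145. 145. 153. 154.] median 165.0
0.018 [201, 236, 247, 246, 243, 234, 224, 242, 246, 245, 239, 208, 191, 228, 244, 246, 247, 238, 210, 205, 227, 243, 246, 239, 221, 222, 240, 244, 246, 233, 203, 218, 238, 244, 244, 241, 237, 242, 243, 243, 242, 243, 242, 230, 232, 242, 242, 237, 232, 237, 242, 241, 238, 233, 233, 241, 243, 242, 236, 215]
0.02 [220, 236, 246, 246, 241, 228, 210, 242, 246, 244, 236, 179, 176, 220, 242, 248, 246, 229, 183, 189, 227, 245, 248, 228, 185, 190, 231, 246, 247, 249, 212, 214, 242, 246, 246, 241, 227, 240, 245, 246, 244, 246, 220, 213, 236, 243, 239, 226, 217, 232, 243, 241, 234, 221, 220, 236, 244, 243, 239, 228]
0.022 [224, 243, 236, 235, 234, 220, 198, 232, 227, 236, 232, 185, 179, 215, 234, 243, 232, 202, 186, 206, 227, 236, 240, 230, 205, 213, 242, 236, 244, 242, 230, 230, 245, 244, 241, 236, 227, 238, 245, 249, 246, 232, 180, 211, 241, 245, 241, 226, 204, 228, 246, 244, 233, 210, 221, 242, 245, 245, 236, 223]
```

step_arm([
  [[0,-0.08,0],0,8.54],
  [[0,-0.08,0],0,8.54],
  [[0,-0.08,0],0,8.54],
])

```text
t: 12.95
tcp_pos: [0.497, 0.1346, -0.0052]
ee_rot: [-0.002, -0.65, 0.76, 0.003]
contact_force: [-11.7, 1.3, 10.2]
finger_gap: 0.0856
```

```bash
python3 look.py L8; python3 needle.py L8;python3 base.py L8
```

```text
13.1 [ 0.4969701   0.13465061 -0.00516573] [-110.2    0.3] [-11.95074449   1.84935183   9.70945348]
L8
side [77.2  0.3] darkest angles cw [130 120 140 110 150] [168. 175. 201. 213. 224.] median 237.0
scene [75. -2.] darkest angles cw [130 140 120 150 160] [142. 143. 151. 151. 158.] median 166.0
brass [139 137  24  27 422] end [-49.1   1.7] y's [-45.3  -4.5] [-43.4   8.1]
side [376.86868229 269.38227183]
scene [339.58073277 300.92887095]
```

step_arm([
  [[0,-0.05,0],0,8.54],
  [[0,-0.05,0],0,8.54],
  [[0,-0.05,0],0,8.54],
  [[0,0.2,0],0,8.54],
  [[0,0.6,0],0,8.54],
  [[0,1,0],0,8.54],
  [[0,1,0],0,8.54],
  [[0,1,0],0,8.54],
])

```text
t: 13.9
tcp_pos: [0.4914, 0.1352, -0.0057]
ee_rot: [0.0, -0.649, 0.761, -0.0]
contact_force: [-0.2, 0.4, -0.1]
finger_gap: 0.0853
```

```bash
python3 look.py L9; python3 needle.py L9;python3 base.py L9
```

```text
14.05 [ 0.49135687  0.13518936 -0.00574614] [-1.158e+02 -1.000e-01] [-0.46872264 -0.24145861 -0.10028751]
L9
side [77.2  0.3] darkest angles cw [140 150 130 160   0] [179. 184. 208. 216. 228.] median 237.0
scene [75. -2.] darkest angles cw [150 140 160 130 170] [140. 143. 149. 154. 158.] median 166.0
brass [121 138  28  27 660] end [-49.6   1.8] y's [-45.2  -4.4] [-43.    8.2]
side [376.86868229 269.38227183]
scene [339.58073277 300.92887095]
```

step_arm([
  [[0,3,0],0,8.54],
  [[0,6,-1],0,8.54],
  [[0,6,-5],0,8.54],
  [[0,6,-10],0,8.54],
  [[0,6,-15],0,8.54],
  [[0,6,-17],0,8.54],
  [[0,6,-17],0,8.54],
  [[0,6,-17],0,8.54],
])

```text
t: 14.85
tcp_pos: [0.4323, 0.1447, 0.1645]
ee_rot: [0.0, -0.649, 0.761, -0.0]
contact_force: [-0.2, -0.1, 0.4]
finger_gap: 0.0852
```

```bash
python3 look.py M1; python3 needle.py M1
python3 - <<'E'
from h import *
F=pickle.load(open("M1.pkl","rb"));w=F["wrist"]
print(-w["R"].T@w["t"])
for n,X in(("stub",(-.048,0,.043)),("frontR base",(-.023,-.023,.015)),("frontL",(-.023,.023,.015)),("plateR",(-.05,-.085,.015)),("FRtop",(-.023,-.023,.065))):
    print(n,proj(w,np.r_[Rp.T@X[:2]+p_["O"],X[2]]).round(1))
E
```

```text
15.0 [0.43065132 0.1444489  0.16214652] [-177.2   -0.4] [ 0.12166812  0.26829185 -0.64837645]
M1
side [77.2  0.3] darkest angles cw [140 150 130 160   0] [175. 180. 205. 213. 226.] median 235.0
scene [75. -2.] darkest angles cw [150 140 160 130 170] [140. 144. 148. 154. 157.] median 166.0
[0.41972681 0.06051152 0.3285167 ]
stub [166.3 222.3]
frontR base [147.4 188.9]
frontL [155.1 237.3]
plateR [167.8 115.9]
FRtop [117.8 201.7]
```

Run:
```python
from h import *
F=pickle.load(open("M1.pkl","rb"));w=F["wrist"];im=w["image"]
k=im.max(2)<45
for r in range(184,250,3):
    q=np.flatnonzero(k[r,90:190])+90;print(r,(q[0],q[-1],len(q),P(onz(w,q[-1]+.5,r,.015))) if len(q) else None)
h=cv2.cvtColor(im,cv2.COLOR_RGB2HSV);m=cv2.inRange(h,(15,110,80),(26,255,255))[150:280,80:200]
n,l,st,c=cv2.connectedComponentsWithStats(m)
for i in range(1,n):
    if st[i,4]>20:
        x,y,a,b=st[i,:4];x+=80;y+=150;print("brass",x,y,a,b,st[i,4],[P(onz(w,x+a/2,v,.043)) for v in(y-.5,y+b-.5)],P(onz(w,c[i][0]+80,c[i][1]+150,.085)))
s=h[...,1]
for c in range(140,200,15):
    q=np.flatnonzero(s[60:200,c]<70);print(c,P(onz(w,c,q[0]+59.5,.015)))
cv2.imwrite("pics/m1.png",cv2.resize(im[100:300,40:300],(780,600),interpolation=cv2.INTER_CUBIC)[:,:,::-1])
```

```text
184 None
187 None
190 None
193 (np.int64(96), np.int64(151), 56, array([-26.1, -19.3]))
196 (np.int64(90), np.int64(152), 63, array([-26.6, -16.5]))
199 (np.int64(90), np.int64(152), 63, array([-26.1, -13.7]))
202 (np.int64(90), np.int64(153), 64, array([-26.6, -11. ]))
205 (np.int64(90), np.int64(153), 64, array([-26.2,  -8.2]))
208 (np.int64(90), np.int64(153), 64, array([-25.8,  -5.3]))
211 (np.int64(90), np.int64(155), 66, array([-27.2,  -2.5]))
214 (np.int64(90), np.int64(160), 71, array([-31.4,   0.3]))
217 (np.int64(90), np.int64(157), 68, array([-28.2,   3.2]))
220 (np.int64(90), np.int64(155), 66, array([-25.9,   6.1]))
223 (np.int64(98), np.int64(155), 58, array([-25.4,   9. ]))
226 (np.int64(102), np.int64(155), 54, array([-25. ,  11.9]))
229 (np.int64(105), np.int64(157), 53, array([-26.4,  14.8]))
232 (np.int64(106), np.int64(160), 55, array([-28.8,  17.8]))
235 (np.int64(107), np.int64(158), 52, array([-26.5,  20.8]))
238 (np.int64(107), np.int64(156), 50, array([-24.2,  23.7]))
241 (np.int64(106), np.int64(153), 48, array([-20.9,  26.7]))
244 (np.int64(104), np.int64(149), 46, array([-16.6,  29.8]))
247 (np.int64(99), np.int64(145), 47, array([-12.3,  32.8]))
brass 157 217 14 13 151 [array([-46.8,  -5.1]), array([-45.2,   6.4])] [-64.2 -12.1]
brass 80 226 20 26 416 [array([17.2,  2.8]), array([22.2, 26.5])] [-7.5  0.2]
140 [-26.6 -85.3]
155 [-39.2 -85.3]
170 [-51.9 -85.3]
185 [-64.5 -85.3]
```

Run:
```python
from h import *
F=pickle.load(open("f0.pkl","rb"));f1=pickle.load(open("f1.pkl","rb"))
s,d=F["scene"],F["side"]
# z2 layout: 600x600 from 800x800 (A 300x150 -> 800x400), top scene off(150,190), bottom side off(165,215)
Z=lambda x,y:(150+x/2,190+y/2) ; Y=lambda x,y:(165+x/2,215+(y-300)/2)
for n,a,b in(("small",(75,55),(50,477)),("large",(57,76),(70,497)),("mid",(40,102),(90,523))):
    print(n,tri(s,Z(*a),d,Y(*b)),onz(s,*Z(*a),.048),onz(d,*Y(*b),.048))
print("w2",onz(f1,58,330,.048),onz(f1,97,373,.048))
from station import monitor
q=monitor.state();print(q["tcp_pos"],q["joint_positions"])
```

```text
small (array([ 0.46636394, -0.33906952,  0.04291964]), np.float64(0.0003666451783648097)) [ 0.47291051 -0.33548632  0.048     ] [ 0.47089932 -0.34072819  0.048     ]
large (array([ 0.51939428, -0.33897031,  0.04966044]), np.float64(0.0005764031543826313)) [ 0.51838876 -0.33989858  0.048     ] [ 0.51704223 -0.33816407  0.048     ]
mid (array([ 0.56833772, -0.33992658,  0.04636661]), np.float64(9.349447078159478e-05)) [ 0.57020426 -0.33877918  0.048     ] [ 0.56966012 -0.34047082  0.048     ]
w2 [ 0.46879047 -0.33788442  0.048     ] [ 0.51464043 -0.33547163  0.048     ]
[0.43065132 0.1444489  0.16214652] [ 1.75812473e-01 -1.38014961e-01 -1.75825490e-01  1.53674643e+00
 -6.64693844e-06 -1.23729898e+00]
```

step_arm([
  [[2,-0.7,0],-0.05,8.5],
  [[6,-2.1,0],-0.157,8.5],
  [[10,-3.5,0],-0.157,8.5],
  [[14.3,-5,0],-0.157,8.5],
  [[18.6,-6.5,0],-0.157,8.5],
  [[23,-8,0],-0.157,8.5],
  [[27,-9.5,0],-0.157,8.5],
  [[31,-11,0],-0.157,8.5],
])

```text
t: 15.8
tcp_pos: [0.4908, -0.1802, 0.1621]
ee_rot: [-0.0, -0.707, 0.708, 0.002]
contact_force: [1.3, -0.5, -0.4]
finger_gap: 0.0849
```

Run:
```python
from h import *
from station import monitor
s=monitor.state();print(s["tcp_pos"],s["ee_rot"],intool(s,[.518,-.338,.16]).round(2))
```

```text
[ 0.49082148 -0.18016593  0.16213704] [-4.05093469e-04 -7.06685994e-01  7.07525281e-01  1.64874077e-03] [15.78 -2.74  0.18]
```

step_arm([
  [[4,-0.7,0],0,8.5],
  [[8,-1.4,0],0,8.5],
  [[12,-2.1,0],0,8.5],
  [[15.8,-2.75,0],0,8.5],
  [[15.8,-2.75,0],0,8.5],
  [[15.8,-2.75,0],0,8.5],
  [[15.8,-2.75,0],0,8.5],
])

```text
t: 16.5
tcp_pos: [0.5186, -0.3355, 0.163]
ee_rot: [0.0, -0.707, 0.707, 0.001]
contact_force: [0.3, 0.4, -0.0]
finger_gap: 0.0848
```

Run:
```python
from h import *
from station import monitor, eyes
f=eyes.grab_frame("wrist");pickle.dump(f,open("K1.pkl","wb"))
s=monitor.state();print(s["t"],s["tcp_pos"],s["ee_rot"])
im=f["image"];h=cv2.cvtColor(im,cv2.COLOR_RGB2HSV)
m=((h[...,2]>170)&(h[...,1]<40)).astype(np.uint8)
n,l,st,c=cv2.connectedComponentsWithStats(m)
for i in range(1,n):
    if st[i,4]>80:
        X=onz(f,*c[i],.048);print(st[i],c[i].round(1),X.round(4),intool(s,X).round(2))
cv2.imwrite("pics/K1.png",im[:,:,::-1])
```

```text
16.55 [ 0.51891481 -0.33530172  0.16363072] [-7.49462615e-05  7.07314730e-01 -7.06898248e-01 -8.56247390e-04]
[ 45 174  16  54 120] [ 52.1 200.6] [ 0.7325 -0.3559  0.048 ] [  2.09 -21.37  11.54]
[ 296  199   38   37 1092] [314.5 217.3] [ 0.5205 -0.3417  0.048 ] [ 0.65 -0.17 11.56]
[240 204  26  25 505] [252.8 216.2] [ 0.5712 -0.3427  0.048 ] [ 0.76 -5.24 11.56]
[368 212  16  15 193] [375.9 219. ] [ 0.4699 -0.3402  0.048 ] [ 0.51  4.89 11.57]
[ 42 214  17  57 159] [ 50.9 244.6] [ 0.7429 -0.318   0.048 ] [ -1.7  -22.41  11.54]
[ 81 264  14  50 249] [ 87.6 289.9] [ 0.7212 -0.2753  0.048 ] [ -5.97 -20.24  11.55]
```

View pics/K1.png

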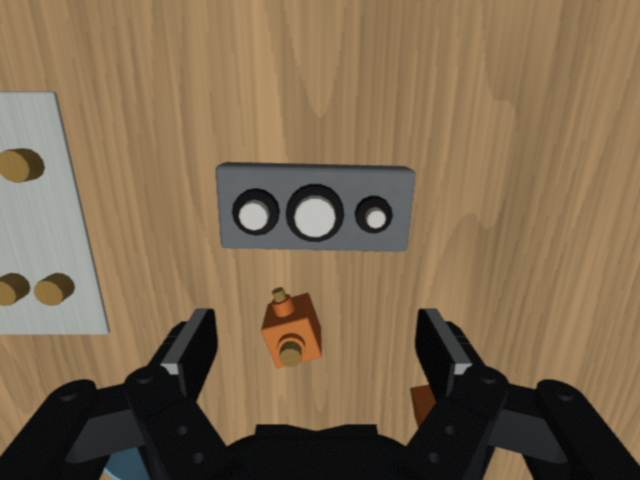

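The wrist view shows the keys left to right: middle-sized (253,216), largest (315,217), smallest (376,219). The decoy is clear of the press points.

step_arm([
  [[0.65,-0.17,2],0,0],
  [[0.65,-0.17,5],0,0],
  [[0.65,-0.17,8],0,0],
  [[0.65,-0.17,10.3],0,0],
  [[0.65,-0.17,10.3],0,0],
  [[0.65,-0.17,10.3],0,0],
  [[0.65,-0.17,10.3],0,0],
  [[0.65,-0.17,10.3],0,0],
], squeeze=30)

```text
t: 17.35
tcp_pos: [0.5223, -0.3441, 0.0638]
ee_rot: [0.0, -0.707, 0.707, -0.002]
contact_force: [-0.3, -0.6, 1.1]
finger_gap: -0.0001
```

step_arm([
  [[0,0,0.3],0,0],
  [[0,0,0.6],0,0],
  [[0,0,0.9],0,0],
  [[0,0,1.1],0,0],
  [[0,0,1.1],0,0],
])

```text
t: 17.85
tcp_pos: [0.5205, -0.343, 0.0494]
ee_rot: [-0.0, -0.707, 0.707, 0.001]
contact_force: [-0.0, -0.5, -0.9]
finger_gap: 0.0002
```

Just above the key now, so I'll press and watch the force.

step_arm([
  [[0,0,0.3],0,0],
  [[0,0,0.6],0,0],
  [[0,0,0.8],0,0],
  [[0,0,0.8],0,0],
  [[0,0,0.8],0,0],
  [[0,0,0.8],0,0],
])

```text
t: 18.45
tcp_pos: [0.521, -0.3433, 0.0424]
ee_rot: [0.0, -0.707, 0.707, -0.0]
contact_force: [-0.5, -0.2, -0.2]
finger_gap: -0.0002
```

step_arm([
  [[0,0,0.2],0,0],
  [[0,0,0.4],0,0],
  [[0,0,0.4],0,0],
  [[0,0,0.4],0,0],
])

```text
t: 18.85
tcp_pos: [0.5208, -0.3432, 0.038]
ee_rot: [-0.0, -0.707, 0.707, 0.0]
contact_force: [-0.2, -0.2, 0.1]
finger_gap: -0.0002
```

Run:
```python
from h import *
from station import monitor, eyes
f=eyes.grab_frame("wrist");pickle.dump(f,open("K2.pkl","wb"))
s=monitor.state();print(s["t"],s["tcp_pos"],s["contact_force"],s["finger_gap"])
im=f["image"];h=cv2.cvtColor(im,cv2.COLOR_RGB2HSV)
m=((h[...,2]>150)&(h[...,1]<40)).astype(np.uint8)
n,l,st,c=cv2.connectedComponentsWithStats(m)
for i in range(1,n):
    if st[i,4]>80:
        X=onz(f,*c[i],.048);print(st[i],X.round(4),intool(s,X).round(2))
```

```text
18.9 [ 0.52086409 -0.34321736  0.03813101] [ 0.55450132 -0.27862173 -0.06496815] 4.26850318164338e-06
[ 285  274   67   38 1325] [ 0.5198 -0.3483  0.048 ] [ 0.51  0.1  -0.99]
[ 192  281   47   41 1466] [ 0.5716 -0.342   0.048 ] [-0.13 -5.08 -0.99]
[407 293  30  26 600] [ 0.4694 -0.3394  0.048 ] [-0.38  5.15 -0.99]
[  0 390  19  53 541] [ 0.6977 -0.2633  0.048 ] [ -8.   -17.68  -0.99]
```

step_arm([
  [[0,0,0.2],0,0],
  [[0,0,0.4],0,0],
  [[0,0,0.5],0,0],
  [[0,0,0.5],0,0],
  [[0,0,0.5],0,0],
])

```text
t: 19.4
tcp_pos: [0.5209, -0.3432, 0.0331]
ee_rot: [0.0, -0.707, 0.707, 0.0]
contact_force: [-0.4, 0.4, -0.5]
finger_gap: 0.0003
```

step_arm([
  [[0,0,0.2],0,0],
  [[0,0,0.4],0,0],
  [[0,0,0.4],0,0],
  [[0,0,0.4],0,0],
])

```text
t: 19.8
tcp_pos: [0.5212, -0.3435, 0.0297]
ee_rot: [0.0, -0.707, 0.707, -0.0]
contact_force: [0.1, 0.6, 2.4]
finger_gap: 0.0003
```

step_arm([
  [[0,0,0.2],0,0],
  [[0,0,0.3],0,0],
  [[0,0,0.3],0,0],
  [[0,0,0.3],0,0],
])

```text
t: 20.2
tcp_pos: [0.5212, -0.3435, 0.0266]
ee_rot: [0.0, -0.707, 0.707, -0.0]
contact_force: [-0.7, 0.2, 3.4]
finger_gap: -0.0003
```

step_arm([
  [[0,0,0.1],0,0],
  [[0,0,0.2],0,0],
  [[0,0,0.2],0,0],
  [[0,0,0.2],0,0],
])

```text
t: 20.6
tcp_pos: [0.5212, -0.3435, 0.025]
ee_rot: [0.0, -0.707, 0.707, -0.0]
contact_force: [0.1, 0.4, 5.6]
finger_gap: 0.0001
```

step_arm([
  [[0,0,0.1],0,0],
  [[0,0,0.2],0,0],
  [[0,0,0.2],0,0],
  [[0,0,0.2],0,0],
])

```text
t: 21.0
tcp_pos: [0.5213, -0.3435, 0.0249]
ee_rot: [0.0, -0.707, 0.707, -0.001]
contact_force: [-3.6, 1.5, 11.8]
finger_gap: -0.0001
```

The key is bottomed: z stopped moving while the force rose past 4.5 N. I'll let it up and go to the smallest key.

step_arm([
  [[0,0,-1],0,0],
  [[0,0,-3],0,0],
  [[0,0,-3.5],0,0],
  [[-0.2,2.5,-3.5],0,0],
  [[-0.3,5.1,-3.5],0,0],
  [[-0.3,5.1,-3.5],0,0],
  [[-0.3,5.1,-3.5],0,0],
])

```text
t: 21.7
tcp_pos: [0.4693, -0.3398, 0.0561]
ee_rot: [0.0, -0.707, 0.708, 0.001]
contact_force: [-0.1, -0.3, -0.3]
finger_gap: 0.0
```

Run:
```python
from h import *
from station import monitor, eyes
f=eyes.grab_frame("wrist");pickle.dump(f,open("K3.pkl","wb"))
s=monitor.state();print(s["t"],s["tcp_pos"],s["contact_force"],intool(s,[.4699,-.3402,.048]).round(2))
im=f["image"];h=cv2.cvtColor(im,cv2.COLOR_RGB2HSV)
m=((h[...,2]>150)&(h[...,1]<40)).astype(np.uint8)
n,l,st,c=cv2.connectedComponentsWithStats(m)
for i in range(1,n):
    if st[i,4]>80:
        X=onz(f,*c[i],.048);print(st[i],X.round(4),intool(s,X).round(2))
```

```text
21.75 [ 0.46996326 -0.34006373  0.05649398] [ 0.19426272 -0.74302184 -0.58264386] [0.01 0.01 0.85]
[ 191  253   61   55 2605] [ 0.5216 -0.3413  0.048 ] [ 0.12 -5.16  0.85]
[ 105  260   43   39 1253] [ 0.5726 -0.3422  0.048 ] [  0.21 -10.27   0.85]
[302 271  27  22 489] [ 0.4706 -0.34    0.048 ] [-0.   -0.06  0.85]
```

step_arm([
  [[0,0,1],0,0],
  [[0,0,2],0,0],
  [[0,0,2.3],0,0],
  [[0,0,2.6],0,0],
  [[0,0,2.9],0,0],
  [[0,0,3.1],0,0],
  [[0,0,3.2],0,0],
  [[0,0,3.2],0,0],
])

```text
t: 22.55
tcp_pos: [0.4698, -0.3399, 0.0256]
ee_rot: [0.0, -0.707, 0.707, 0.0]
contact_force: [-1.5, 2.4, 4.1]
finger_gap: -0.0
```

step_arm([
  [[0,0,0.1],0,0],
  [[0,0,0.2],0,0],
  [[0,0,0.2],0,0],
  [[0,0,0.2],0,0],
])

```text
t: 22.95
tcp_pos: [0.4701, -0.3403, 0.0249]
ee_rot: [0.0, -0.707, 0.707, -0.0]
contact_force: [-4.5, 4.8, 8.1]
finger_gap: 0.0002
```

step_arm([
  [[0,0,0.1],0,0],
  [[0,0,0.2],0,0],
  [[0,0,0.2],0,0],
  [[0,0,0.2],0,0],
])

```text
t: 23.35
tcp_pos: [0.4702, -0.3403, 0.0248]
ee_rot: [0.0, -0.707, 0.707, -0.001]
contact_force: [-5.4, 6.4, 15.6]
finger_gap: 0.0001
```

step_arm([
  [[0,0,-1],0,0],
  [[0,0,-4],0,0],
  [[0,0,-8],0,0],
  [[0,0,-11],0,0],
  [[0,0,-13],0,0],
  [[0,0,-14],0,0],
  [[0,0,-14],0,0],
  [[0,0,-14],0,0],
])

```text
t: 24.15
tcp_pos: [0.4697, -0.3402, 0.1598]
ee_rot: [-0.0, -0.707, 0.707, 0.001]
contact_force: [0.1, 0.3, 0.6]
finger_gap: 0.0001
```

```bash
python3 look.py Z; python3 needle.py Z
python3 - <<'E'
from h import *
A=pickle.load(open("M1.pkl","rb"));B=pickle.load(open("Z.pkl","rb"));f=A["side"]
for n in("side","scene"):
    a,b=A[n]["image"].astype(int),B[n]["image"].astype(int)
    for k,X in(("holder",(-.003,0,.05)),("jar",(-.08,.12,.05))):
        u,v=proj(A[n],np.r_[Rp.T@X[:2]+p_["O"],X[2]]).astype(int);print(n,k,abs(a-b)[v-15:v+15,u-12:u+12].mean())
F0=pickle.load(open("f0.pkl","rb"))
for n in("side","scene"):
    for k,(s_,t_) in {"cup":((321,312),(246,295)),"spanner":(None,(488,260))}.items():
        c=s_ if n=="side" else t_
        if c: print(n,k,abs(F0[n]["image"].astype(int)-B[n]["image"])[c[1]-20:c[1]+20,c[0]-20:c[0]+20].mean())
f=B["wrist"];im=f["image"];h=cv2.cvtColor(im,cv2.COLOR_RGB2HSV)
n,l,st,c=cv2.connectedComponentsWithStats(((h[...,2]>150)&(h[...,1]<40)).astype(np.uint8))
for i in range(1,n):
    if 150<st[i,4]<3000: print(st[i],onz(f,*c[i],.048).round(4))
E
```

```text
24.3 [ 0.46913049 -0.33954254  0.15902987] [ -63.3 -472.4] [1.14810713 0.09571203 0.23076007]
Z
side [77.2  0.3] darkest angles cw [140 150 130 160   0] [183. 188. 211. 220. 230.] median 239.0
scene [75. -2.] darkest angles cw [150 140 160 130 170] [141. 144. 150. 155. 158.] median 167.0
side holder 4.916666666666667
side jar 7.227777777777778
scene holder 0.6875
scene jar 0.7305555555555555
side cup 4.59125
scene cup 0.5552083333333333
scene spanner 0.6610416666666666
[ 235  206   40   37 1171] [ 0.5211 -0.3418  0.048 ]
[179 210  27  27 555] [ 0.5717 -0.3428  0.048 ]
[308 218  17  16 228] [ 0.4705 -0.3404  0.048 ]
```

```bash
python3 -c "
from station import workorder
print(workorder.hand_in())"
```

```text
the job is handed in; nothing more can be done
None
```

The holder is standing on the press plate against the plunger, and both keys have been pressed in the right order. I handed the job in at about 24 s.

**How it went:** I carried the holder onto the plate in front of the head. The moves can't tilt the tool, so I then slid the holder back under the ram with the back of an open finger. The first push rode up over the stub onto the block's front face, so I backed off, lowered the finger and pushed on the stub end.

**Last checks:**
- **Plunger:** the needle reads about 4.1 mm, and it was unchanged after I let go and again after the key presses.
- **Squareness:** the holder's front edge is parallel to the plate's to within what I could measure, with the stub pointing out of the front.
- **Keys:** both the largest and the smallest stopped at the same depth while the force kept rising (about 12 and 16 N), and both came back up. The middle-sized key was not touched.
- **Other objects:** the scene camera shows no change at the cup, jar or spanner.

**Less certain:**
- **Centring:** my readings put the holder 0.2 to 2 mm to the column side of the ram's axis, and I did not correct it.
- **Side camera:** its small brightness differences around the holder, jar and cup went unexplained; I took them for changes in the arm's shadow.
- **Tool height:** the shut fingertips sit about 17 mm behind the stated TCP, so I found the keys by touch.

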